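Find the pea tub whose lid rocks and press it home

TASK

Four tubs of shelled peas stand on the table, and one of their lids is not quite on: press the raised thumb rest at an end of the lids, one after another, until you find the lid that rocks, then push that one down by the round pad in its middle until it is fully home and level. Do not push hard on the middles of the lids that are already on, do not pull any lid up or off, leave the remote control, jar and bowl alone, and finish clear of everything.

Things in the scene. Friction and masses are not known exactly. Their poses are not given: they have to be found in the camera images.
- lid_a: one of four identical white lids, each on a fixed yellow tub; the tubs differ a little in height, and which lid stands where varies. Plate 124 x 84 x 5 mm, a 12 mm skirt hides the rim. Origin: centre of the plate's underside; x along the 124 mm, y across, z up. Raised thumb rests at both ends (10 mm along x, 44 mm along y, centred at x = +-54 mm) and a round middle pad (32 mm across)
- lid_b: another of the four, same as lid_a. On each lid the plate's top is 5 mm above the origin, and the tops of the two grey thumb rests and of the grey middle pad are 8 mm above it. A lid that is home stays firm and level when pressed anywhere
- lid_c: another of the four, same as lid_a. One of the four (any) is unseated: it looks level, 4 mm too high on its tub. 1 to 5 N on either of its thumb rests rocks it about its own y axis through its middle by about 0.07 rad: that end sinks some 4 mm until it meets the rim. Let go, it springs level. Pressing the ends does not seat it
- lid_d: another of the four, same as lid_a. The unseated lid is seated by some 6 to 20 N straight down on its round middle pad: it then goes down 4 mm against a steady 5 N, meets the rim, stays there and no longer rocks
- fit_a (a joint): how far lid_a has gone down into its tub since the start, in m: 0 at the start for all four lids, 0.004 once the unseated one is fully home; a lid that was home cannot go down; negative if pulled up
- fit_b (a joint): how far lid_b has gone down into its tub since the start, in m: 0 at the start for all four lids, 0.004 once the unseated one is fully home; a lid that was home cannot go down; negative if pulled up
- fit_c (a joint): how far lid_c has gone down into its tub since the start, in m: 0 at the start for all four lids, 0.004 once the unseated one is fully home; a lid that was home cannot go down; negative if pulled up
- fit_d (a joint): how far lid_d has gone down into its tub since the start, in m: 0 at the start for all four lids, 0.004 once the unseated one is fully home; a lid that was home cannot go down; negative if pulled up
- remote: bystander: black remote control lying flat, 165 x 46 x 20 mm, origin at the centre of its underside, x along its length
- jar: bystander: glass jar with a green cap, 66 mm across, 85 mm tall, upright, origin at the centre of its underside
- bowl: bystander: white bowl, 100 mm across, 50 mm tall, origin at the centre of its underside
Things that resemble listed ones, but are neither listed nor needed, are in the scene too. What is shaped like the part that bears lid_a but blue is not meant.

How it is judged:
By the outcome, as a careful person would: the job done as asked, in the order asked, and still so for the second after the job is handed in, with the robot touching nothing.
It also fails if it takes over 61 s, if anything falls off the work surface, if the arm or the gripper's body presses on something with over 40 N, if the wrist force passes 120 N, or if a joint passes its speed limit or range.

ROBOT

A 6-joint arm with a two-finger parallel gripper is mounted at the origin on the work surface. World frame = base frame: x ahead of the robot, y to its left, z up, the work surface at z = 0. Lengths are in m, angles in rad, forces in N, time in s.
With the tool pointing down it reaches from about 0.325 to 0.925 m from the base axis. Payload 3.1 kg.
Tool frame: the origin (TCP) lies midway between the tips of the shut fingers; the grasp point (between the pads) lies 19 mm behind it; z points along the fingers, x is the direction in which the jaws open and shut, and the axes are right-handed (so a half turn about z gives the same grasp; the last joint's range is limited). The gripper opens to 85 mm and grips with 20 to 120 N. Pads are 22 mm wide; open, the fingers measure 114 mm over their backs; the gripper's body (76 mm by 85 mm) begins 54 mm behind the grasp point. The pads swing forward as they close: fully open they stand 13 mm farther back than shut.
Start: joints at [-1.448, 0.217, 1.613, -0, 1.311, -0.112], TCP at [0.145, -0.608, 0.231] pointing down, gripper open.
Joint ranges: [-2.75, 2.75], [-0.78, 2.1], [0.31, 2.55], [-1.13, 4.27], [0.13, 2.63], [-2.58, 2.58]. Speed limits (rad/s): [2.79, 2.79, 3.14, 3.14, 3.14, 3.14].

INTERFACE

Orientations are given as a rotation vector (axis times angle).
In Python, from cell import readout, imaging, r, finder gives the robot as it stands.
- The arm moves only by the tool apply_moves, never from a script. Its argument "commands" is a list of rows, each a list of 7 numbers: the turn, a rotation vector about the tool's x, y, z in units of pi/2 rad (1.0 is pi/2 rad), then the shift along the tool's x, y, z in units of 750 mm (1.0 is 750 mm), then the gripper command: -1 is shut, 1 is fully open, values between are in proportion. In form: [[ax, ay, az, dx, dy, dz, hand], ...]. A call has 1 to 10 rows; each row shifts and turns the commanded pose from where the row before left it, along the tool's axes as they then stand; what a row does not reach is not made up. A row lasts 1/8 s, in which the tool goes at most 62.5 mm and 10.7 degrees, less where a joint would pass 70% of its speed; a pose out of reach is approached as far as the arm can. A call with a number of a shift or a turn outside -1 to 1 is refused whole. A call with a gripper value outside its range is refused whole. The fingers move at their own pace and stop on an object; the grip force is fixed at half the most. Time passes only in rows, so rows that do not move let the fingers close. It gives the time, the measured TCP pose, the force and the opening at its end, in the units of the state.
- readout.state(): the state, without advancing time (a new reading comes with each control period).
- imaging.get_image(name): name is "scene" or "top" or "wrist"; returns (picture, depth): 400x640x3 uint8, red, green, blue; 400x640 float32, m along the optical axis (not along the pixel's ray), 0 where there is no reading.
- imaging.calibration(name): a dict with "fx", "fy", "cx", "cy" (pixels), "cam_to_world" (4x4, takes a point from camera to world coordinates); the wrist camera has in their place "mount" (4x4, takes a point from camera to tool coordinates, whose origin is the TCP and whose axes are the tool frame's). Camera axes: x right, y down, z forward; pixel columns grow to the right and rows downward; lengths in m; the calibration is good to about 2 mm. A picture is of the moment at which its call begins: read the wrist's pose just before it. calibration takes no time and is no camera call.
- r.job_done(): hands the job in, once; it reports no verdict.
Trained networks look in the newest picture that a camera, given by its name, has taken for a name from the list of things; names that differ only in an ending like _2 or _b are one class to them, and where a whole thing is asked for, a point or a joint stands for the part that bears it (a point fixed in the world has none). Each returns a list of dicts, best first, with "p" (0 to 1); they miss things now and then, are a little off and sometimes report something else, mostly with a low value. They report only what shows in the picture. A call takes as long as a camera call. They do not tell look-alikes from the thing itself.
- finder.cut_out(camera, name): "region" (400x640 bool, what is visible of it) and "pixel" ([column, row] in pixels, amid what is visible of it).
- finder.landmark_of(camera, name): "pixel" ([column, row] in pixels: a listed point, or the origin of a listed thing).
The state is a dict: "t": time; "joint_pos": joint angles; "qvel": joint speeds; "joint_torque": joint torques, N m; "eef_pos": TCP position; "tcp_rot": TCP orientation; "wrist_force": force on the tool from outside, world axes, zero at the start; "wrist_torque": the same for the moment, N m; "grip_width": finger opening in m.
Only numpy, scipy, OpenCV 4.12 (cv2) and the standard library are available. Lean on these libraries where they do the work, as an engineer would, in place of code of your own. Each camera call takes 0.05 s, during which the arm holds its last target. There are 200 camera calls.

## Working session

There is one attempt and no reset: what is moved stays moved. The work goes in short steps, Python scripts to look and compute and a tool call to move; the robot and the scene stay as the last step left them, time stands still between calls to the robot, and variables do not carry over. Pictures are saved under pics/ and viewed, about 8 in all and at most 12, crops included, and the job is handed in when it is done.

Besides the shell and the picture viewer there is one more tool, called after "Call:" as a command line: name --pt "numbers of a row" for each row, then --argument value for the rest. apply_moves: Moves the arm, as the interface text tells. Shifts and turns lie within -1 to 1; 1 stands for 750 mm of shift or pi/2 rad of turn. Its arguments: {"type":"object","properties":{"commands":{"type":"array","items":{"type":"array","items":{"type":"number"}}}},"required":["commands"]}

```bash
mkdir -p pics
python3 - <<'E'
from cell import readout, imaging, r, finder
import cv2,numpy as np
s=readout.state(); print({k:np.round(v,3).tolist() for k,v in s.items()})
for c in("top","scene"):
    p,d=imaging.get_image(c); cv2.imwrite(f"pics/{c}0.png",p[:,:,::-1]); np.save(f"pics/{c}0.npy",d)
    k=imaging.calibration(c); print(c,k["fx"],np.round(k["cam_to_world"],3).tolist())
    for n in("lid_a",):
        for o in finder.cut_out(c,n): print(c,n,o["p"],o["pixel"],o["region"].sum())
E
```

```text
{'t': 0.0, 'joint_pos': [-1.448, 0.218, 1.615, -0.0, 1.311, -0.112], 'qvel': [0.0, 0.002, 0.001, 0.0, 0.0, 0.001], 'joint_torque': [0.001, -39.684, -30.385, -0.0, 0.01, -0.0], 'eef_pos': [0.145, -0.607, 0.23], 'tcp_rot': [-2.465, 1.945, 0.003], 'wrist_force': [0.046, -0.28, -0.176], 'wrist_torque': [0.018, -0.02, -0.0], 'grip_width': 0.085}
top 388.35906325778313 [[0.024, -0.97, 0.24, 0.365], [-1.0, -0.022, 0.01, 0.009], [-0.004, -0.24, -0.971, 0.924], [0.0, 0.0, 0.0, 1.0]]
top lid_a 0.92 [234.5, 299.3] 2532
top lid_a 0.83 [466.5, 242.6] 2239
top lid_a 0.8 [273.7, 216.2] 2018
top lid_a 0.74 [368.5, 209.0] 2071
top lid_a 0.73 [184.7, 220.1] 2302
top lid_a 0.7 [186.5, 160.4] 861
scene 444.1600187995142 [[-0.866, 0.286, -0.411, 1.059], [0.501, 0.48, -0.72, 0.842], [-0.009, -0.829, -0.559, 0.743], [0.0, 0.0, 0.0, 1.0]]
scene lid_a 0.98 [352.8, 236.9] 1276
scene lid_a 0.94 [300.2, 197.9] 910
scene lid_a 0.82 [409.3, 281.2] 1875
scene lid_a 0.76 [289.8, 162.4] 646
scene lid_a 0.67 [427.6, 226.2] 1064
```

View pics/top0.png

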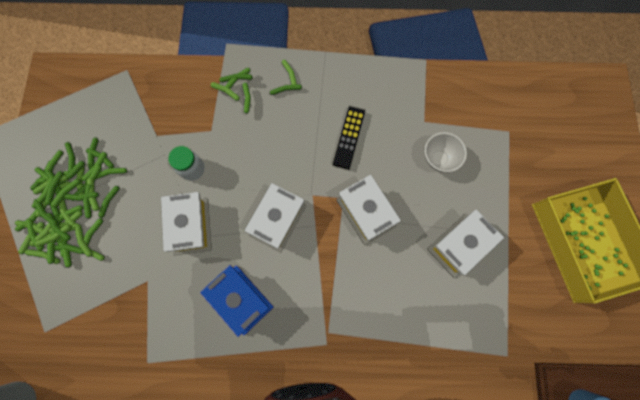

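View pics/scene0.png

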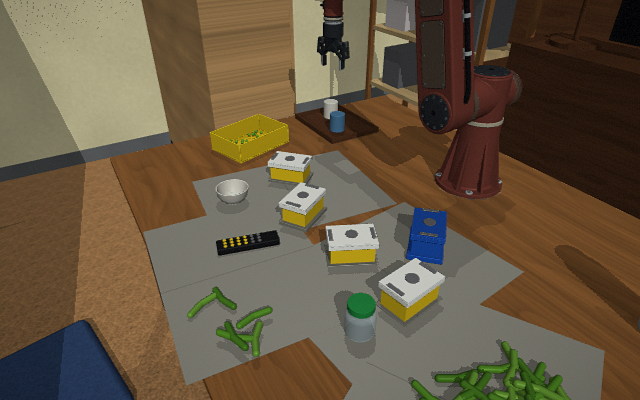

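The top view shows four white lids at (182,221), (274,215), (369,206) and (471,242). The look-alike is the blue box at (236,300), and the networks' hit at (186,160) is the jar. The yellow crate at (600,240) isn't one of the tubs. I'll use the four white lids.

```bash
cat > h.py <<'E'
import numpy as np,cv2
from cell import imaging
def world(c,d,uv,T=None):
    k=imaging.calibration(c); T=k["cam_to_world"] if T is None else T
    u,v=uv; P=np.stack([(u-k["cx"])/k["fx"]*d,(v-k["cy"])/k["fy"]*d,d,np.ones_like(d)])
    return (np.asarray(T)@P)[:3].T
def lidpose(p,d,c,px,T=None,rad=45):
    """white plate near px -> corners rect in world, pads"""
    vv,uu=np.nonzero(d>0); m=np.hypot(uu-px[0],vv-px[1])<rad; uu,vv=uu[m],vv[m]
    W=world(c,d[vv,uu].astype(float),(uu,vv),T); rgb=p[vv,uu].astype(int)
    grey=(rgb.max(1)-rgb.min(1)<40)
    top=(W[:,2]>.03)&grey; z=np.median(W[top,2]); top=grey&(abs(W[:,2]-z)<.012)
    mask=np.zeros(d.shape,np.uint8); mask[vv[top],uu[top]]=1
    n,l,st,_=cv2.connectedComponentsWithStats(mask); i=1+np.argmax(st[1:,4]); sel=l[vv,uu]==i
    rect=cv2.minAreaRect(W[sel,:2].astype(np.float32)); b=cv2.boxPoints(rect)
    e=max((b[1]-b[0],b[2]-b[1]),key=np.linalg.norm); yaw=np.arctan2(e[1],e[0])
    lum=rgb.mean(1); dark=sel&(lum<.72*np.median(lum[sel]))
    c0=np.array(rect[0]); pads=W[dark][:,:2]-c0; R=np.array([[np.cos(yaw),-np.sin(yaw)],[np.sin(yaw),np.cos(yaw)]]); q=pads@R
    mid=q[np.hypot(*q.T)<.024]; ends=[q[(s*q[:,0]>.042)&(s*q[:,0]<.062)&(abs(q[:,1])<.025)] for s in(1,-1)]
    return c0,yaw,np.median(W[sel,2]),rect[1],[(len(x),(c0+R@x.mean(0)) if len(x) else None) for x in(mid,*ends)]
E
python3 - <<'E'
from h import *
p=cv2.imread("pics/top0.png")[:,:,::-1]; d=np.load("pics/top0.npy")
for px in((182,221),(274,215),(369,206),(471,242),(236,300)):
    try:
        c0,y,z,s,q=lidpose(p,d,"top",px); print(px,np.round(c0,4),round(np.degrees(y),1),"z",round(z,4),np.round(s,3)); print("   ",[(n,None if x is None else np.round(x,4).tolist()) for n,x in q])
    except Exception as e: print(px,e)
for n,px in (("jar",(181,158)),("remote",(348,138)),("bowl",(445,152))):
    u,v=px; print(n,np.round(world("top",d[v:v+1,u].astype(float),(np.array([u]),np.array([v]))),3))
E
```

```text
(182, 221) [0.5174 0.3212] 9.4 z 0.0726 [0.125 0.085]
    [(134, [0.516, 0.3196]), (70, [0.5695, 0.3288]), (73, [0.4629, 0.3108])]
(274, 215) [0.5373 0.1146] -26.1 z 0.0675 [0.085 0.124]
    [(128, [0.5358, 0.1139]), (58, [0.5841, 0.0898]), (64, [0.4873, 0.1373])]
(369, 206) [ 0.5598 -0.0983] 32.0 z 0.0757 [0.124 0.085]
    [(131, [0.5582, -0.0987]), (64, [0.6039, -0.0699]), (67, [0.5125, -0.127])]
(471, 242) [ 0.4863 -0.3191] -47.8 z 0.0732 [0.084 0.125]
    [(140, [0.4853, -0.3189]), (85, [0.5214, -0.361]), (66, [0.4495, -0.278])]
(236, 300) [0.3487 0.1889] 28.9 z 0.0842 [0.03  0.029]
    [(0, None), (0, None), (0, None)]
jar [[0.659 0.332 0.085]]
remote [[ 0.742 -0.054  0.025]]
bowl [[ 0.717 -0.298  0.008]]
```

Call:
apply_moves --pt "0 0 0.0745 0 0 0 -1" --pt "0 0 0.0745 0 0 0 -1" --pt "0 0 0 -0.055 -0.051 0 -1" --pt "0 0 0 -0.055 -0.051 0 -1" --pt "0 0 0 -0.055 -0.051 0 -1" --pt "0 0 0 -0.055 -0.051 0 -1" --pt "0 0 0 -0.055 -0.051 0 -1" --pt "0 0 0 -0.055 -0.051 0 -1" --pt "0 0 0 -0.055 -0.051 0 -1" --pt "0 0 0 -0.055 -0.051 0 -1"

```text
t: 1.45
eef_pos: [0.4521, -0.2761, 0.2313]
tcp_rot: [2.222, -2.221, 0.001]
wrist_force: [1.1, 0.0, 0.4]
grip_width: -0.0003
```

```bash
cat >> h.py <<'E'
from scipy.spatial.transform import Rotation as Ro
from cell import readout
def go(t):
    s=readout.state(); R=Ro.from_rotvec(s["tcp_rot"]); print("t",s["t"],"pos",np.round(s["eef_pos"],4),"F",np.round(s["wrist_force"],2),"w",s["grip_width"])
    print("axes",np.round(R.as_matrix(),3).tolist()); print("delta units",np.round(R.inv().apply(np.array(t)-s["eef_pos"])/.75,4))
E
python3 - <<'E'
from h import *
go([.4495,-.278,.10])
s=readout.state(); R=np.eye(4); R[:3,:3]=Ro.from_rotvec(s["tcp_rot"]).as_matrix(); R[:3,3]=s["eef_pos"]
T=R@imaging.calibration("wrist")["mount"]
p,d=imaging.get_image("wrist"); cv2.imwrite("pics/w1.png",p[:,:,::-1])
E
```

```text
t 1.45 pos [ 0.4521 -0.2761  0.2313] F [1.13 0.03 0.39] w -0.00031130768866341214
axes [[0.001, -1.0, 0.0], [-1.0, -0.001, -0.0], [0.0, -0.0, -1.0]]
delta units [0.0025 0.0036 0.1751]
```

View pics/w1.png

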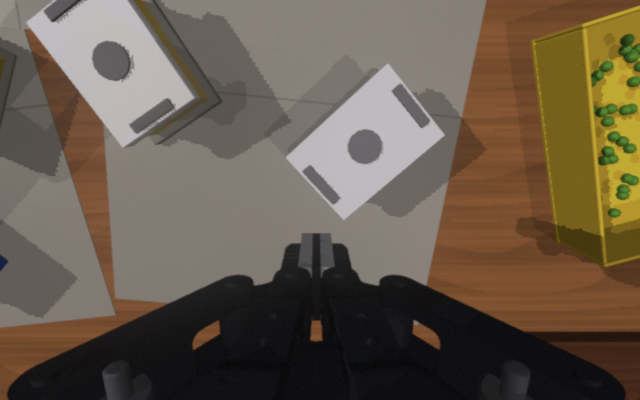

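The wrist view shows the lid's pad at (365,146) and its near thumb rest at (321,184), with the shut fingertips at (317,250). I'll descend over that rest.

Call:
apply_moves --pt "0 0 0 0.0025 0.0036 0.048 -1" --pt "0 0 0 0 0 0.048 -1" --pt "0 0 0 0 0 0.048 -1" --pt "0 0 0 0 0 0.045 -1" --pt "0 0 0 0 0 0 -1" --pt "0 0 0 0 0 0 -1"

```text
t: 2.25
eef_pos: [0.4491, -0.2802, 0.0906]
tcp_rot: [-2.222, 2.221, -0.002]
wrist_force: [0.5, 0.3, 0.9]
grip_width: 0.0002
```

Call:
apply_moves --pt "0 0 0 0 0 0.004 -1" --pt "0 0 0 0 0 0.002 -1" --pt "0 0 0 0 0 0.002 -1" --pt "0 0 0 0 0 0 -1"

```text
t: 2.75
eef_pos: [0.4484, -0.2795, 0.0836]
tcp_rot: [2.222, -2.221, -0.0]
wrist_force: [-0.6, 0.2, 0.1]
grip_width: 0.0001
```

Call:
apply_moves --pt "0 0 0 0 0 0.002 -1" --pt "0 0 0 0 0 0.002 -1" --pt "0 0 0 0 0 0 -1"

```text
t: 3.12
eef_pos: [0.4483, -0.2794, 0.0803]
tcp_rot: [2.222, -2.221, -0.001]
wrist_force: [-1.1, 0.5, -0.5]
grip_width: 0.0001
```

Call:
apply_moves --pt "0 0 0 0 0 0.002 -1" --pt "0 0 0 0 0 0 -1"

```text
t: 3.38
eef_pos: [0.4484, -0.2794, 0.0789]
tcp_rot: [2.222, -2.221, -0.0]
wrist_force: [0.4, 0.7, -0.0]
grip_width: -0.0004
```

Call:
apply_moves --pt "0 0 0 0 0 0.002 -1" --pt "0 0 0 0 0 0 -1"

```text
t: 3.62
eef_pos: [0.4484, -0.2794, 0.0774]
tcp_rot: [2.222, -2.221, -0.0]
wrist_force: [-1.0, -0.4, -0.5]
grip_width: -0.0003
```

Call:
apply_moves --pt "0 0 0 0 0 0.002 -1" --pt "0 0 0 0 0 0 -1"

```text
t: 3.88
eef_pos: [0.4484, -0.2794, 0.0759]
tcp_rot: [2.222, -2.221, -0.0]
wrist_force: [0.4, 0.7, -0.2]
grip_width: 0.0001
```

Call:
apply_moves --pt "0 0 0 0 0 0.001 -1" --pt "0 0 0 0 0 0 -1"

```text
t: 4.12
eef_pos: [0.4484, -0.2795, 0.0752]
tcp_rot: [2.222, -2.221, -0.0]
wrist_force: [0.4, -0.4, 0.1]
grip_width: -0.0001
```

Call:
apply_moves --pt "0 0 0 0 0 0.001 -1" --pt "0 0 0 0 0 0 -1"

```text
t: 4.38
eef_pos: [0.4485, -0.2795, 0.0751]
tcp_rot: [2.222, -2.22, -0.0]
wrist_force: [-1.8, 1.7, 4.4]
grip_width: -0.0001
```

Call:
apply_moves --pt "0 0 0 0 0 0.001 -1" --pt "0 0 0 0 0 0 -1"

```text
t: 4.62
eef_pos: [0.4486, -0.2796, 0.075]
tcp_rot: [2.222, -2.22, -0.001]
wrist_force: [-3.0, 2.0, 7.5]
grip_width: 0.0
```

Call:
apply_moves --pt "0 0 0 0 0 0.001 -1" --pt "0 0 0 0 0 0 -1"

```text
t: 4.88
eef_pos: [0.4486, -0.2796, 0.075]
tcp_rot: [2.222, -2.22, -0.001]
wrist_force: [-3.5, 3.9, 12.9]
grip_width: -0.0002
```

This lid stays firm at 13 N, so it is home. On to the next one at (369,206).

Call:
apply_moves --pt "0 0 0 0 0 -0.02 -1" --pt "0 0 0 0 0 -0.04 -1" --pt "0 0 0 -0.051 -0.0213 0 -1" --pt "0 0 0 -0.051 -0.0213 0 -1" --pt "0 0 0 -0.051 -0.0213 0 -1" --pt "0 0 0 -0.051 -0.0213 0 -1" --pt "0 0 0 0 0 0.022 -1" --pt "0 0 0 0 0 0.02 -1" --pt "0 0 0 0 0 0 -1" --pt "0 0 0 0 0 0 -1"

```text
t: 6.12
eef_pos: [0.5119, -0.1274, 0.0863]
tcp_rot: [2.22, -2.222, -0.001]
wrist_force: [0.1, -0.6, -0.3]
grip_width: -0.0002
```

Call:
apply_moves --pt "0 0 0 0 0 0.002 -1" --pt "0 0 0 0 0 0.002 -1" --pt "0 0 0 0 0 0 -1"

```text
t: 6.5
eef_pos: [0.5123, -0.1266, 0.0837]
tcp_rot: [-2.222, 2.221, -0.0]
wrist_force: [0.9, -0.2, 0.7]
grip_width: -0.0003
```

Call:
apply_moves --pt "0 0 0 0 0 0.002 -1" --pt "0 0 0 0 0 0.002 -1" --pt "0 0 0 0 0 0 -1"

```text
t: 6.88
eef_pos: [0.5121, -0.1264, 0.0803]
tcp_rot: [2.222, -2.22, -0.001]
wrist_force: [-0.0, 0.2, 0.9]
grip_width: 0.0002
```

Call:
apply_moves --pt "0 0 0 0 0 0.002 -1" --pt "0 0 0 0 0 0 -1"

```text
t: 7.12
eef_pos: [0.5121, -0.1264, 0.0789]
tcp_rot: [2.222, -2.22, -0.0]
wrist_force: [0.0, -0.1, 0.5]
grip_width: 0.0
```

Call:
apply_moves --pt "0 0 0 0 0 0.001 -1" --pt "0 0 0 0 0 0 -1"

```text
t: 7.38
eef_pos: [0.5122, -0.1264, 0.0782]
tcp_rot: [2.222, -2.221, -0.0]
wrist_force: [0.2, 0.3, 0.2]
grip_width: -0.0
```

Call:
apply_moves --pt "0 0 0 0 0 0.001 -1" --pt "0 0 0 0 0 0 -1"

```text
t: 7.62
eef_pos: [0.5123, -0.1265, 0.0775]
tcp_rot: [2.222, -2.221, -0.0]
wrist_force: [0.1, -0.2, 0.7]
grip_width: -0.0001
```

Call:
apply_moves --pt "0 0 0 0 0 0.001 -1" --pt "0 0 0 0 0 0 -1"

```text
t: 7.88
eef_pos: [0.5123, -0.1265, 0.0775]
tcp_rot: [2.222, -2.22, -0.0]
wrist_force: [-1.0, -0.0, 5.6]
grip_width: 0.0
```

Call:
apply_moves --pt "0 0 0 0 0 0.001 -1" --pt "0 0 0 0 0 0 -1"

```text
t: 8.12
eef_pos: [0.5124, -0.1265, 0.0774]
tcp_rot: [2.222, -2.22, -0.001]
wrist_force: [-3.8, 2.4, 9.3]
grip_width: -0.0
```

Call:
apply_moves --pt "0 0 0 0 0 0.001 -1" --pt "0 0 0 0 0 0 -1"

```text
t: 8.38
eef_pos: [0.5124, -0.1265, 0.0773]
tcp_rot: [2.222, -2.22, -0.001]
wrist_force: [-6.2, 2.2, 14.1]
grip_width: 0.0
```

Call:
apply_moves --pt "0 0 0 0 0 0.001 -1" --pt "0 0 0 0 0 0 -1"

```text
t: 8.62
eef_pos: [0.5124, -0.1265, 0.0773]
tcp_rot: [2.222, -2.22, -0.002]
wrist_force: [-7.5, 2.7, 17.3]
grip_width: 0.0001
```

Firm as well. Next is the lid at (274,215).

Call:
apply_moves --pt "0 0 0 0 0 -0.02 -1" --pt "0 0 0 0 0 -0.04 -1" --pt "0 0 0 -0.0577 -0.0191 0 -1" --pt "0 0 0 -0.0577 -0.0191 0 -1" --pt "0 0 0 -0.0577 -0.0191 0 -1" --pt "0 0 0 -0.0577 -0.0191 0 -1" --pt "0 0 0 -0.0577 -0.0191 0 -1" --pt "0 0 0 0 0 0.027 -1" --pt "0 0 0 0 0 0.025 -1" --pt "0 0 0 0 0 0 -1"

```text
t: 9.88
eef_pos: [0.5806, 0.0888, 0.0771]
tcp_rot: [2.217, -2.218, -0.007]
wrist_force: [-0.2, -0.2, 0.4]
grip_width: 0.0001
```

Call:
apply_moves --pt "0 0 0 0 0 0 -1" --pt "0 0 0 0 0 0 -1"

```text
t: 10.12
eef_pos: [0.5844, 0.0892, 0.0813]
tcp_rot: [-2.22, 2.221, -0.002]
wrist_force: [-0.3, -0.3, -1.1]
grip_width: 0.0003
```

Call:
apply_moves --pt "0 0 0 0 0 0.002 -1" --pt "0 0 0 0 0 0.002 -1" --pt "0 0 0 0 0 0.002 -1" --pt "0 0 0 0 0 0 -1" --pt "0 0 0 0 0 0 -1"

```text
t: 10.75
eef_pos: [0.5837, 0.09, 0.076]
tcp_rot: [2.222, -2.22, -0.0]
wrist_force: [0.2, -1.3, 0.1]
grip_width: 0.0001
```

Call:
apply_moves --pt "0 0 0 0 0 0.002 -1" --pt "0 0 0 0 0 0 -1"

```text
t: 11.0
eef_pos: [0.5836, 0.09, 0.0744]
tcp_rot: [2.222, -2.22, -0.0]
wrist_force: [-0.1, 0.1, 0.2]
grip_width: 0.0002
```

Call:
apply_moves --pt "0 0 0 0 0 0.002 -1" --pt "0 0 0 0 0 0 -1"

```text
t: 11.25
eef_pos: [0.5836, 0.09, 0.0729]
tcp_rot: [2.222, -2.22, -0.0]
wrist_force: [0.2, 0.1, 0.0]
grip_width: 0.0
```

Call:
apply_moves --pt "0 0 0 0 0 0.001 -1" --pt "0 0 0 0 0 0 -1"

```text
t: 11.5
eef_pos: [0.5837, 0.09, 0.0723]
tcp_rot: [2.222, -2.221, -0.0]
wrist_force: [-0.7, -0.3, 0.8]
grip_width: 0.0001
```

Call:
apply_moves --pt "0 0 0 0 0 0.001 -1" --pt "0 0 0 0 0 0 -1"

```text
t: 11.75
eef_pos: [0.5837, 0.09, 0.0715]
tcp_rot: [2.222, -2.221, -0.0]
wrist_force: [0.3, -0.1, 0.1]
grip_width: -0.0005
```

Call:
apply_moves --pt "0 0 0 0 0 0.001 -1" --pt "0 0 0 0 0 0 -1"

```text
t: 12.0
eef_pos: [0.5837, 0.09, 0.0707]
tcp_rot: [2.222, -2.221, -0.0]
wrist_force: [-0.1, -0.1, 0.0]
grip_width: -0.0002
```

Call:
apply_moves --pt "0 0 0 0 0 0.001 -1" --pt "0 0 0 0 0 0 -1"

```text
t: 12.25
eef_pos: [0.5837, 0.09, 0.07]
tcp_rot: [2.222, -2.221, -0.0]
wrist_force: [-0.1, 0.5, -0.2]
grip_width: 0.0002
```

Call:
apply_moves --pt "0 0 0 0 0 0.001 -1" --pt "0 0 0 0 0 0 -1"

```text
t: 12.5
eef_pos: [0.5837, 0.09, 0.0693]
tcp_rot: [2.222, -2.221, -0.0]
wrist_force: [1.0, 1.0, 0.7]
grip_width: 0.0
```

Call:
apply_moves --pt "0 0 0 0 0 0.001 -1" --pt "0 0 0 0 0 0 -1"

```text
t: 12.75
eef_pos: [0.5838, 0.09, 0.0692]
tcp_rot: [2.222, -2.22, -0.0]
wrist_force: [-2.0, -0.6, 4.1]
grip_width: -0.0001
```

Call:
apply_moves --pt "0 0 0 0 0 0.001 -1" --pt "0 0 0 0 0 0 -1"

```text
t: 13.0
eef_pos: [0.5838, 0.09, 0.0691]
tcp_rot: [2.222, -2.22, -0.0]
wrist_force: [-4.1, 0.3, 7.7]
grip_width: 0.0001
```

Firm. Now the last lid, at (182,221), on its near rest and away from the jar.

Call:
apply_moves --pt "0 0 0 0 0 -0.02 -1" --pt "0 0 0 0 0 -0.04 -1" --pt "0 0 0 -0.0491 0.0269 0 -1" --pt "0 0 0 -0.0491 0.0269 0 -1" --pt "0 0 0 -0.0491 0.0269 0 -1" --pt "0 0 0 -0.0491 0.0269 0 -1" --pt "0 0 0 -0.0491 0.0269 0 -1" --pt "0 0 0 -0.0491 0.0269 0 -1" --pt "0 0 0 0 0 0 -1" --pt "0 0 0 0 0 0.038 -1"

```text
t: 14.25
eef_pos: [0.4655, 0.3123, 0.0872]
tcp_rot: [-2.218, 2.214, -0.005]
wrist_force: [0.9, -1.2, 0.2]
grip_width: -0.0002
```

Call:
apply_moves --pt "0 0 0 0 0 0 -1" --pt "0 0 0 0 0 0 -1" --pt "0 0 0 0 0 0.002 -1" --pt "0 0 0 0 0 0.002 -1" --pt "0 0 0 0 0 0 -1"

```text
t: 14.88
eef_pos: [0.4627, 0.3108, 0.0816]
tcp_rot: [-2.222, 2.221, -0.0]
wrist_force: [0.4, 0.3, -0.3]
grip_width: -0.0001
```

Call:
apply_moves --pt "0 0 0 0 0 0.001 -1" --pt "0 0 0 0 0 0 -1"

```text
t: 15.12
eef_pos: [0.4624, 0.3108, 0.0805]
tcp_rot: [2.222, -2.22, -0.0]
wrist_force: [0.7, -0.2, -0.7]
grip_width: -0.0001
```

Call:
apply_moves --pt "0 0 0 0 0 0.002 -1" --pt "0 0 0 0 0 0.002 -1" --pt "0 0 0 0 0 0 -1"

```text
t: 15.5
eef_pos: [0.4623, 0.3107, 0.0773]
tcp_rot: [2.222, -2.22, -0.0]
wrist_force: [-0.3, -0.6, -0.1]
grip_width: 0.0
```

Call:
apply_moves --pt "0 0 0 0 0 0.002 -1" --pt "0 0 0 0 0 0 -1"

```text
t: 15.75
eef_pos: [0.4624, 0.3108, 0.0759]
tcp_rot: [2.222, -2.22, -0.0]
wrist_force: [-0.4, -0.0, -0.3]
grip_width: 0.0
```

Call:
apply_moves --pt "0 0 0 0 0 0.001 -1" --pt "0 0 0 0 0 0 -1"

```text
t: 16.0
eef_pos: [0.4625, 0.3108, 0.0753]
tcp_rot: [2.222, -2.221, -0.0]
wrist_force: [-0.7, -0.0, -0.1]
grip_width: 0.0002
```

Call:
apply_moves --pt "0 0 0 0 0 0.001 -1" --pt "0 0 0 0 0 0 -1"

```text
t: 16.25
eef_pos: [0.4625, 0.3108, 0.0745]
tcp_rot: [2.222, -2.221, -0.0]
wrist_force: [0.5, -0.2, -1.0]
grip_width: -0.0002
```

Call:
apply_moves --pt "0 0 0 0 0 0.001 -1" --pt "0 0 0 0 0 0 -1"

```text
t: 16.5
eef_pos: [0.4625, 0.3108, 0.0738]
tcp_rot: [-2.222, 2.221, 0.0]
wrist_force: [0.6, -0.1, 0.3]
grip_width: -0.0
```

Call:
apply_moves --pt "0 0 0 0 0 0.001 -1" --pt "0 0 0 0 0 0 -1"

```text
t: 16.75
eef_pos: [0.4625, 0.3109, 0.0731]
tcp_rot: [-2.222, 2.221, 0.0]
wrist_force: [0.4, -0.3, 0.1]
grip_width: 0.0
```

Call:
apply_moves --pt "0 0 0 0 0 0.001 -1" --pt "0 0 0 0 0 0 -1"

```text
t: 17.0
eef_pos: [0.4625, 0.3108, 0.0723]
tcp_rot: [2.222, -2.221, -0.0]
wrist_force: [-0.3, -0.0, 0.7]
grip_width: -0.0003
```

Call:
apply_moves --pt "0 0 0 0 0 0.001 -1" --pt "0 0 0 0 0 0 -1"

```text
t: 17.25
eef_pos: [0.4625, 0.3108, 0.0715]
tcp_rot: [2.222, -2.221, -0.0]
wrist_force: [-0.8, -0.3, 0.5]
grip_width: -0.0002
```

Call:
apply_moves --pt "0 0 0 0 0 0.001 -1" --pt "0 0 0 0 0 0 -1"

```text
t: 17.5
eef_pos: [0.4625, 0.3108, 0.0708]
tcp_rot: [2.222, -2.221, -0.0]
wrist_force: [-0.9, -0.3, 1.7]
grip_width: 0.0
```

Call:
apply_moves --pt "0 0 0 0 0 0.001 -1" --pt "0 0 0 0 0 0 -1"

```text
t: 17.75
eef_pos: [0.4625, 0.3109, 0.0706]
tcp_rot: [2.222, -2.22, -0.0]
wrist_force: [-2.2, -0.4, 4.0]
grip_width: 0.0005
```

It only met the rim at 0.0706, about 4 mm below the expected 0.0743, so this lid seems to have rocked. I'll check the tilt by depth while it is pressed.

```bash
cat >> h.py <<'E'
def tilt(tag):
    p,d=imaging.get_image("top"); cv2.imwrite(f"pics/{tag}.png",p[:,:,::-1]); lidtilt(d)
def lidtilt(d):
    for c,y in (((.5167,.3204),9.5),((.5358,.1139),-26.1),((.5590,-.0985),32),((.4855,-.319),-47.8+0)):
        y=np.radians(y); vv,uu=np.nonzero(d>0); W=world("top",d[vv,uu].astype(float),(uu,vv))
        q=(W[:,:2]-c)@np.array([[np.cos(y),-np.sin(y)],[np.sin(y),np.cos(y)]])
        m=(abs(q[:,0])<.06)&(abs(q[:,1])<.039)&(W[:,2]>.055)&(W[:,2]<.085)
        A=np.c_[q[m],np.ones(m.sum())]; w=W[m,2]; k=np.ones(len(w),bool)
        for _ in range(3):
            x=np.linalg.lstsq(A[k],w[k],rcond=None)[0]; k=abs(A@x-w)<.004
        print("slope x,y",np.round(x[:2],4),"z0",round(x[2],4),k.sum())
E
python3 - <<'E'
from h import *
print("start"); lidtilt(np.load("pics/top0.npy")); print("now"); tilt("top1")
go([.5162,.3199,.1])
E
```

```text
start
slope x,y [-0.001   0.0014] z0 0.0728 1772
slope x,y [0.0008 0.0006] z0 0.0676 1735
slope x,y [-0.0006 -0.0013] z0 0.0759 1776
slope x,y [ 0.0005 -0.0004] z0 0.0734 1875
now
slope x,y [0.0699 0.0111] z0 0.0728 1160
slope x,y [ 0.0009 -0.0005] z0 0.0675 1738
slope x,y [-0.0004 -0.0028] z0 0.0759 1764
slope x,y [0.0015 0.0008] z0 0.0734 1869
t 17.8 pos [0.4625 0.3108 0.0706] F [-2.86 -1.08  4.98] w 6.967028655303015e-05
axes [[0.001, -1.0, -0.0], [-1.0, -0.001, -0.0], [0.0, 0.0, -1.0]]
delta units [-0.012  -0.0716 -0.0393]
```

The depth fit gives a slope of 0.070, so this is the loose lid. I'll lift, move over its middle pad and press.

Call:
apply_moves --pt "0 0 0 0 0 -0.01 -1" --pt "0 0 0 0 0 -0.03 -1" --pt "0 0 0 -0.006 -0.036 0 -1" --pt "0 0 0 -0.006 -0.036 0 -1" --pt "0 0 0 0 0 0 -1" --pt "0 0 0 0 0 0.012 -1" --pt "0 0 0 0 0 0.01 -1" --pt "0 0 0 0 0 0 -1" --pt "0 0 0 0 0 0 -1"

```text
t: 18.92
eef_pos: [0.5161, 0.3198, 0.0833]
tcp_rot: [2.222, -2.22, -0.0]
wrist_force: [1.0, -0.0, -0.3]
grip_width: 0.0001
```

Call:
apply_moves --pt "0 0 0 0 0 0.003 -1" --pt "0 0 0 0 0 0.002 -1" --pt "0 0 0 0 0 0.002 -1" --pt "0 0 0 0 0 0 -1"

```text
t: 19.42
eef_pos: [0.5164, 0.3198, 0.0781]
tcp_rot: [2.222, -2.22, -0.0]
wrist_force: [0.6, 0.2, -1.0]
grip_width: 0.0002
```

Call:
apply_moves --pt "0 0 0 0 0 0.001 -1" --pt "0 0 0 0 0 0.001 -1" --pt "0 0 0 0 0 0 -1"

```text
t: 19.8
eef_pos: [0.5164, 0.3198, 0.0767]
tcp_rot: [2.222, -2.221, -0.0]
wrist_force: [-0.5, -0.2, -0.3]
grip_width: 0.0002
```

Call:
apply_moves --pt "0 0 0 0 0 0.001 -1" --pt "0 0 0 0 0 0.001 -1" --pt "0 0 0 0 0 0.001 -1" --pt "0 0 0 0 0 0.001 -1" --pt "0 0 0 0 0 0 -1"

```text
t: 20.42
eef_pos: [0.5166, 0.3199, 0.0743]
tcp_rot: [2.222, -2.221, -0.0]
wrist_force: [-0.9, 0.2, 3.7]
grip_width: 0.0002
```

Call:
apply_moves --pt "0 0 0 0 0 0.001 -1" --pt "0 0 0 0 0 0.001 -1" --pt "0 0 0 0 0 0 -1"

```text
t: 20.8
eef_pos: [0.5165, 0.3199, 0.0723]
tcp_rot: [-2.222, 2.221, -0.0]
wrist_force: [-0.8, -1.1, 4.3]
grip_width: 0.0002
```

Call:
apply_moves --pt "0 0 0 0 0 0.001 -1" --pt "0 0 0 0 0 0.001 -1" --pt "0 0 0 0 0 0 -1"

```text
t: 21.18
eef_pos: [0.5165, 0.3199, 0.0706]
tcp_rot: [-2.222, 2.221, 0.0]
wrist_force: [-1.8, -0.4, 3.1]
grip_width: -0.0003
```

Call:
apply_moves --pt "0 0 0 0 0 0.001 -1" --pt "0 0 0 0 0 0 -1"

```text
t: 21.42
eef_pos: [0.5165, 0.3199, 0.0703]
tcp_rot: [2.222, -2.22, -0.0]
wrist_force: [-0.7, -0.4, 5.8]
grip_width: 0.0001
```

Rim reached at about 0.0703. I'll press a little more to about 13 N, then check.

Call:
apply_moves --pt "0 0 0 0 0 0.001 -1" --pt "0 0 0 0 0 0.001 -1" --pt "0 0 0 0 0 0 -1"

```text
t: 21.8
eef_pos: [0.5166, 0.3199, 0.0703]
tcp_rot: [2.222, -2.22, -0.0]
wrist_force: [-4.5, -2.8, 12.2]
grip_width: -0.0003
```

Call:
apply_moves --pt "0 0 0 0 0 0 -1" --pt "0 0 0 0 0 0 -1"

```text
t: 22.05
eef_pos: [0.5166, 0.3199, 0.0703]
tcp_rot: [2.222, -2.22, -0.0]
wrist_force: [-4.8, -2.1, 12.2]
grip_width: 0.0
```

Call:
apply_moves --pt "0 0 0 0 0 -0.004 -1" --pt "0 0 0 0 0 -0.03 -1" --pt "0 0 0 0 0 -0.06 -1" --pt "0 0 0 0 0 -0.08 -1" --pt "0 0 0 0.06 0.03 0 -1" --pt "0 0 0 0.06 0.03 0 -1" --pt "0 0 0 0.06 0.03 0 -1" --pt "0 0 0 0 0 0 -1" --pt "0 0 0 0 0 0 -1"

```text
t: 23.18
eef_pos: [0.4496, 0.1851, 0.199]
tcp_rot: [-2.221, 2.22, -0.0]
wrist_force: [-0.2, 0.0, 1.0]
grip_width: 0.0
```

Run:
```python
from h import *
tilt("top2"); go([0.4,0.2,.2])
```

```text
slope x,y [-0.882   0.3094] z0 0.0067 7
slope x,y [ 0.0004 -0.0001] z0 0.0676 1738
slope x,y [-0.0024 -0.0019] z0 0.0759 1740
slope x,y [0. 0.] z0 0.0734 1873
t 23.225 pos [0.4499 0.1855 0.1992] F [-0.23 -1.33  0.45] w 5.48195099878862e-05
axes [[0.001, -1.0, 0.001], [-1.0, -0.001, 0.001], [-0.001, -0.001, -1.0]]
delta units [-0.0194  0.0666 -0.0012]
```

View pics/top2.png

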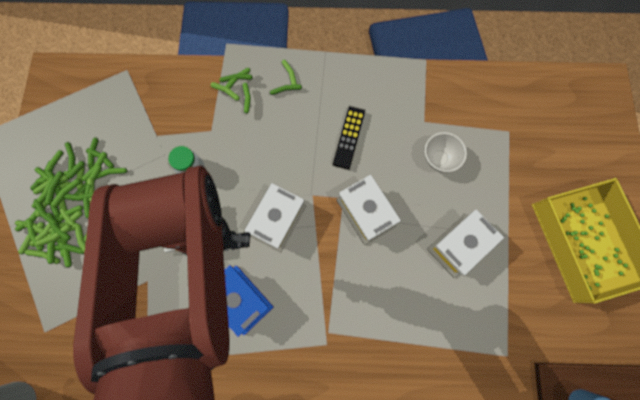

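The arm covers the left lid at (182,221) in this view. I'll move it aside, staying high.

Call:
apply_moves --pt "0 0 0 0.06 0 -0.01 -1" --pt "0 0 0 0.06 0 -0.01 -1" --pt "0 0 0 0.06 0 0 -1" --pt "0 0 0 0.06 0 0 -1" --pt "0 0 0 0.06 0 0 -1" --pt "0 0 0 0.06 0 0 -1" --pt "0 0 0 0.06 0 0 -1" --pt "0 0 0 0 0 0 -1" --pt "0 0 0 0 0 0 -1"

```text
t: 24.35
eef_pos: [0.4501, -0.1296, 0.2139]
tcp_rot: [-2.222, 2.22, 0.001]
wrist_force: [0.0, 0.5, 0.6]
grip_width: 0.0
```

Run:
```python
from h import *
tilt("top3"); go([0.4,0.2,.2])
a,b=[cv2.imread(f"pics/{n}.png") for n in("top0","top3")]; o=np.hstack([x[120:270,140:490] for x in(a,b)]); cv2.imwrite("pics/cmp.png",o)
```

```text
slope x,y [-0.     -0.0024] z0 0.0689 1756
slope x,y [0.0003 0.0007] z0 0.0676 1746
slope x,y [0.0012 0.0002] z0 0.0759 1588
slope x,y [-0.0461  0.075 ] z0 0.0728 134
t 24.4 pos [ 0.4499 -0.1292  0.2139] F [-0.46 -0.24 -0.59] w -0.0002581915362249348
axes [[0.002, -1.0, -0.0], [-1.0, -0.002, 0.001], [-0.001, 0.0, -1.0]]
delta units [-0.4391  0.0656  0.0188]
```

View pics/cmp.png

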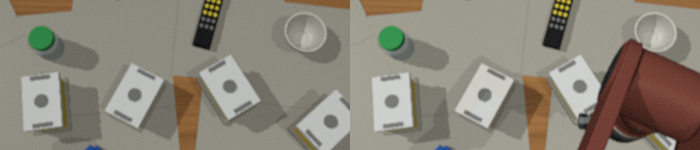

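The lid's centre went from 0.0728 to 0.0689 (3.9 mm down) and it is level. The jar, remote and bowl haven't moved, and the arm is clear at z = 0.21 with about zero force.

```bash
python3 -c "
from cell import r; print(r.job_done())"
```

```text
the job is handed in; nothing more can be done
None
```

The loose lid was the one farthest to the robot's left, next to the jar. I pushed it home by its middle pad and handed the job in at about 24 s.

- **Finding it:** I pressed one thumb rest on each lid in turn. The first three stayed firm at about 13, 17 and 8 N. The fourth sank about 4 mm, and the depth image showed it tilted by 0.070 rad.
- **Seating it:** It went down against roughly 4–5 N, met the rim, and held still at 12 N.
- **Last checks:** The lid's centre dropped from 0.0728 to 0.0689 m, which is 3.9 mm, and it is level to within 0.003 rad. The other three lids had not changed. The jar, remote and bowl look untouched, and the arm is clear at z = 0.21 m with about zero force on the wrist.
- **Checks that did not work:** The arm hid part of the view in the last two depth readings, so the fit failed for the loose lid in the first and for the far-right lid in the second. I moved the arm aside to read the loose lid. The far-right lid had read level and unchanged in the earlier image. I did not press the seated lid's ends again to re-test for rocking.

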